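# Lock a sample cartridge onto its port gaskets

## Robot

A 6-joint arm with a two-finger parallel gripper is mounted at the origin on the work surface. World frame = base frame: x ahead of the robot, y to its left, z up, the work surface at z = 0. Lengths are in m, angles in rad, forces in N, time in s.
With the tool pointing down it reaches from about 0.275 to 0.825 m from the base axis. Payload 4.9 kg.
Tool frame: the origin (TCP) lies midway between the tips of the shut fingers; the grasp point (between the pads) lies grip_depth behind it (grip_depth is the distance from the TCP to the grasp point, in m); z points along the fingers, x is the direction in which the jaws open and shut, and the axes are right-handed (so a half turn about z gives the same grasp; the last joint's range is limited). The gripper opens to 85 mm and grips with 20 to 120 N. Pads are 22 mm wide; open, the fingers measure 114 mm over their backs; the gripper's body (76 mm by 85 mm) begins 54 mm behind the grasp point. The pads swing forward as they close: fully open they stand 13 mm farther back than shut.
Start: joints at [-1.371, 0.326, -0.193, 1.052, 0, 1.437], TCP at [0.18, -0.52, 0.202] pointing down, gripper open.
Joint ranges: [-2.65, 2.65], [-0.97, 1.79], [-1.3, 1.35], [-1.93, 2.1], [-1.47, 1.37], [-3.14, 3.14]. Speed limits (rad/s): [2.57, 2.57, 3.14, 3.14, 3.14, 3.14].

## Interface

Orientations are given as a 3x3 rotation matrix whose columns are the frame's x, y, z axes.
In Python, from cell import * gives the robot as it stands.
- The arm moves only by the shell command python3 -m inch 'ROWS' [FORCE]. ROWS is a JSON object of lists of equal length, an entry for each row: "turn": the turn, a rotation vector about the tool's x, y, z in rad, a list of three; "travel": the shift along the tool's x, y, z in m, a list of three; "hand": the opening, from 0 (shut) to 1 (fully open). In form: {"turn": [[ax, ay, az], ...], "travel": [[tx, ty, tz], ...], "hand": [hand, ...]}. A call has 1 to 20 rows; each row shifts and turns the commanded pose from where the row before left it, along the tool's axes as they then stand; what a row does not reach is not made up. A row lasts 1/12 s, in which the tool goes at most 41.7 mm and 7.16 degrees, less where a joint would pass 70% of its speed; a pose out of reach is approached as far as the arm can. A call with a gripper value outside its range is refused whole. The fingers move at their own pace and stop on an object; FORCE is the grip in N (left out, the last holds). Time passes only in rows, so rows that do not move let the fingers close. It gives the time, the measured TCP pose, the force and the opening at its end, in the units of the state.
- observe(): the state, without advancing time (a new reading comes with each control period).
- snapshot(name): name is "side" or "top" or "wrist"; returns the picture (400x640x3 uint8, red, green, blue); there is no depth.
- calibration(name): a dict with "K" (3x3 intrinsics, pixels), "rvec" (rotation vector, rad) and "tvec" (3), from world to camera coordinates, as OpenCV has them. Camera axes: x right, y down, z forward; pixel columns grow to the right and rows downward; lengths in m; the calibration is good to about 2 mm. A picture is of the moment at which its call begins: read the wrist's pose just before it. calibration takes no time and is no camera call; for the wrist camera it gives the pose at the moment of the call.
- sign_off(): hands the job in, once; it reports no verdict.
Trained networks look in the newest picture that a camera, given by its name, has taken for a name from the list of things; names that differ only in an ending like _2 or _b are one class to them, and where a whole thing is asked for, a point or a joint stands for the part that bears it (a point fixed in the world has none). Each returns a list of dicts, best first, with "score" (0 to 1); they miss things now and then, are a little off and sometimes report something else, mostly with a low value. They report only what shows in the picture. A call takes as long as a camera call.
- boxes_of(camera, label): "xy" ([column, row] in pixels, amid what is visible of it).
- cut_out(camera, label): "region" (400x640 bool, what is visible of it) and "xy" ([column, row] in pixels, amid what is visible of it).
- pinpoint(camera, label): "xy" ([column, row] in pixels: a listed point, or the origin of a listed thing).
The state is a dict: "clock": time; "joints": joint angles; "joint_vel": joint speeds; "joint_efforts": joint torques, N m; "ee_pos": TCP position; "tcp_rot": TCP orientation; "force": force on the tool from outside, world axes, zero at the start; "ft_torque": the same for the moment, N m; "finger_gap": opening from 0.0 (shut) to 1.0 (fully open).
Only numpy, scipy, OpenCV 4.12 (cv2) and the standard library are available. Lean on these libraries where they do the work, as an engineer would, in place of code of your own. Each camera call takes 0.05 s, during which the arm holds its last target. There are 200 camera calls.

## Task

The sample cartridge stands pulled out on the analyser's docking rails and the cam lock has been left part closed. Open the cam lock fully, slide the cartridge home so that its headed stud is inside the lock, then turn the lever clockwise until the cam has drawn the cartridge firmly onto its gaskets, without crushing them. Leave the other lab ware where it stands.

Things in the scene. Friction and masses are not known exactly. Their poses are not given: they have to be found in the camera images.
- dock: the analyser's white docking unit on the bench, 300 (x) x 220 mm, flat grey deck 50 mm above the bench. Origin at bench height under the cam's axis; +x is the way the cartridge goes in, +y to the left seen along +x. Guide rails from x = -172 to -50 mm, inner faces at y = +-39, 12 mm high. Bulkhead at x = -33 to -29, 40 mm high above the deck. Console at x = 112 to 198, top 85 mm above the bench.
- cam_axis (a point): where the cam lock's vertical axis meets the deck, axes as the dock's. Around it turns the steel drum, 60 mm across, its top 38 mm above the deck, with a mouth in its side and a curved slot; the hub on top rises to 50 mm above the deck.
- home (a point): point on the deck where the cartridge's origin is when the cartridge is fully home, just touching the gaskets (75 mm before the cam's axis). The cam catches the stud if the cartridge is less than 3 mm short of it.
- cartridge: loose sample cartridge on the deck between the rails, 70 (x) x 76 (y) x 42 mm high, 0.45 to 0.8 kg, origin at the centre of its underside, x along the rails. White body, metal top with six steel caps. It starts 25 to 45 mm short of home and slides along the rails under 1 to 3 N; pressed down while pushed, it drags more.
- cartridge_rib (a point): centre of the grey grip rib across the cartridge's top, 54 mm above the deck: 10 mm thick in x, 44 mm long in y, 42 to 66 mm above the deck.
- stud_root (a point): where the steel stud leaves the cartridge's rear (+x) face, 22 mm above the deck. Neck 7 mm thick, upright barrel head 12 mm thick and 25 mm high, its centre 26.5 to 31.5 mm out along +x. The stud is a screw: how far it stands out differs each time and is not known, so neither is the lever angle at which the lock grows tight.
- gasket: two black rubber port gaskets on one sprung carrier before the bulkhead, pads 18 x 26 mm at y = +-26 mm, 22 mm above the deck; origin midway between them on their front face. They give about 0.03 mm per newton, seal if the cartridge stays pressed on them with more than 10 N once the lever is let go, and are crushed at 40 N.
- camlock (a joint): cam lock's angle, rad: 0 = fully open at its stop, the drum's mouth facing the cartridge; grows clockwise seen from above, to 2.6. Starts part closed, 0.7 to 1.5, barring the stud; the head enters only below about 0.2. Closing, the slot takes the stud from about 0.5 on and draws 5.8 mm per rad; the gaskets are met somewhere in 1.0 to 2.0. Friction keeps it where it is left.
- lever_grip (a point): middle of the black revolving upright grip at the lever's end, 18 mm thick, 48 to 84 mm above the deck (this point 68), 55 mm from the cam's axis, at the angle 1.3 rad minus the joint value from the dock's +x towards +y. It spins freely. The lever below it is 16 mm wide, top 46 mm above the deck. Sideways force at the grip: see lever_end.
- lever_end (a point): tip of the flat dark lever, 61 mm from the cam's axis, 42 mm above the deck. Sideways force at the grip, the lever at rest after a small turn: 1 to 3 N while it turns freely; from meeting the gaskets it rises by 2 to 3 N per 0.1 rad; at 7 to 9 N they are pressed firmly (15 to 30 N, most of which stays after letting go); beyond 10 N they are soon crushed.
- reagent: closed amber reagent bottle, 56 mm thick, about 110 mm high, standing on the bench left of the dock; origin at the centre of its underside. To be left alone.
- beaker: glass beaker, 68 mm wide, 85 mm high, standing on the bench right of the dock; origin at the centre of its underside. To be left alone.
- tube_rack: grey rack with eight capped tubes, 100 x 45 mm, 75 mm high, standing on the bench right of the dock; origin at the centre of its underside. To be left alone.

How it is judged:
On the way, in this order (a step that is already met when the one before it is completed fails the run):
1. the cam lock is opened (value of joint camlock below 0.3 rad), for 0.1 s.
2. the cartridge is slid home, its stud inside the lock (x of cartridge in the frame of dock above -0.079 m), for 0.1 s.
At the end, for the whole second after the job is handed in: The cartridge stands home on the rails, at rest, held by the closed cam lock (more than 0.7 rad) and pressed on its gaskets with 10 to 40 N (contact force between cartridge and gasket between 10 and 40 N and value of joint camlock above 0.7 rad and x of cartridge in the frame of dock above -0.077 m and angle between cartridge's own z axis and vertical below 0.05 rad and linear speed of cartridge below 0.01 m/s); the robot touches nothing.
It fails at once if the gaskets are crushed (pressed with more than 40 N) (contact force between cartridge and gasket above 40 N).
It fails at once if a bystander is disturbed (moved by more than 15 mm) (distance of any of reagent, beaker, tube_rack from where it was at the start of the episode above 0.015 m).
It also fails if it takes over 72 s, if anything falls off the work surface, if the arm or the gripper's body presses on something with over 40 N, if the wrist force passes 120 N, or if a joint passes its speed limit or range.

## Working session

There is one attempt and no reset: what is moved stays moved. The work goes in short steps, Python scripts to look and compute and a shell command to move; the robot and the scene stay as the last step left them, time stands still between calls to the robot, and variables do not carry over. Pictures are saved under pics/ and viewed, about 8 in all and at most 12, crops included, and the job is handed in when it is done.

```bash
mkdir -p pics; cat > h.py <<'E'
from cell import *
import numpy as np, cv2
def cam(n):
    c=calibration(n); K=np.array(c["K"],float); R=cv2.Rodrigues(np.array(c["rvec"],float))[0]; t=np.array(c["tvec"],float).ravel()
    return K,R,t
def ray(n,xy):
    K,R,t=cam(n); d=R.T@np.linalg.solve(K,[xy[0],xy[1],1.]); return -R.T@t,d
def at_z(n,xy,z):
    o,d=ray(n,xy); return o+d*(z-o[2])/d[2]
def tri(obs):
    A=0;b=0
    for n,xy in obs:
        o,d=ray(n,xy); d=d/np.linalg.norm(d); P=np.eye(3)-np.outer(d,d); A=A+P;b=b+P@o
    return np.linalg.solve(A,b)
def st():
    s=observe(); print("t",round(s["clock"],2),"p",np.round(s["ee_pos"],4),"F",np.round(s["force"],2),"gap",round(s["finger_gap"],3)); return s
E
python3 - <<'E'
from h import *
s=st(); print(np.round(s["tcp_rot"],3)); print(grip_depth if 'grip_depth' in globals() else None)
for n in("top","side"):
    cv2.imwrite(f"pics/{n}0.png",snapshot(n)[:,:,::-1])
    for l in("cam_axis","home","cartridge_rib","stud_root","lever_grip","lever_end","cartridge","gasket","dock","reagent","beaker","tube_rack"):
        r=pinpoint(n,l); print(n,l,[(np.round(q["xy"],1).tolist(),round(q["score"],2)) for q in r[:2]])
E
```

```text
t 0.0 p [ 0.1801 -0.519   0.2016] F [ 0.46  0.52 -0.38] gap 1.001
[[ 0.328 -0.945 -0.   ]
 [-0.945 -0.328  0.002]
 [-0.002 -0.    -1.   ]]
0.0187
top cam_axis [([305.5, 204.8], 0.95), ([306.0, 222.8], 0.28)]
top home [([308.9, 243.1], 0.6)]
top cartridge_rib [([308.9, 260.3], 0.65), ([288.7, 174.5], 0.35)]
top stud_root [([306.7, 245.1], 0.79)]
top lever_grip [([290.9, 173.7], 0.84)]
top lever_end [([289.6, 178.8], 0.93), ([306.8, 243.4], 0.34)]
top cartridge [([290.8, 173.0], 0.31)]
top gasket [([307.5, 225.1], 0.63), ([306.3, 245.8], 0.58)]
top dock [([305.1, 209.6], 0.76)]
top reagent [([233.3, 208.9], 0.81)]
top beaker [([393.0, 259.9], 0.93)]
top tube_rack [([381.9, 177.1], 0.8)]
side cam_axis [([321.7, 194.8], 0.94)]
side home [([292.5, 202.7], 0.78)]
side cartridge_rib [([267.0, 191.5], 0.67), ([307.9, 193.8], 0.63)]
side stud_root [([286.3, 194.9], 0.76)]
side lever_grip [([335.0, 166.4], 0.61)]
side lever_end [([339.8, 172.3], 0.78)]
side cartridge [([272.9, 209.7], 0.96)]
side gasket [([341.2, 169.5], 0.55), ([305.4, 192.8], 0.49)]
side dock [([318.9, 213.1], 0.66)]
side reagent [([305.0, 176.0], 0.65)]
side beaker [([287.9, 286.0], 0.89), ([336.5, 167.4], 0.25)]
side tube_rack [([371.6, 261.9], 0.92)]
```

```bash
python3 - <<'E'
from h import *
T={"cam_axis":((305.5,204.8),(321.7,194.8),.05),"home":((308.9,243.1),(292.5,202.7),.05),"rib":((308.9,260.3),(267,191.5),.104),"stud":((306.7,245.1),(286.3,194.9),.072),"grip":((290.9,173.7),(335,166.4),.118),"lend":((289.6,178.8),(339.8,172.3),.092),"gasket":((307.5,225.1),(305.4,192.8),.072),"dock":((305.1,209.6),(318.9,213.1),0),"reagent":((233.3,208.9),(305,176),0),"beaker":((393,259.9),(287.9,286),0),"rack":((381.9,177.1),(371.6,261.9),0)}
for k,(a,b,z) in T.items():
    print(k,"tri",np.round(tri([("top",a),("side",b)]),4),"top@z",np.round(at_z("top",a,z)[:2],4),"side@z",np.round(at_z("side",b,z)[:2],4))
a=cv2.imread("pics/top0.png")[130:310,190:450];b=cv2.imread("pics/side0.png")[130:310,190:450]
cv2.imwrite("pics/v1.png",cv2.resize(np.vstack([a,b])[:, :],None,fx=1.6,fy=1.6,interpolation=cv2.INTER_CUBIC))
E
```

```text
cam_axis tri [0.6338 0.0569 0.063 ] top@z [0.6351 0.0575] side@z [0.6378 0.0724]
home tri [0.5592 0.0479 0.0592] top@z [0.5536 0.0489] side@z [0.5667 0.0583]
rib tri [0.5142 0.0469 0.1009] top@z [0.5179 0.0466] side@z [0.5103 0.0434]
stud tri [0.5505 0.0521 0.0805] top@z [0.5485 0.0526] side@z [0.554  0.0622]
grip tri [0.6788 0.0852 0.1187] top@z [0.687  0.0847] side@z [0.6708 0.0845]
lend tri [0.6826 0.0888 0.0961] top@z [0.6823 0.0893] side@z [0.6853 0.0944]
gasket tri [0.5922 0.051  0.0801] top@z [0.5896 0.0517] side@z [0.5974 0.0608]
dock tri [0.6297 0.0602 0.0052] top@z [0.6313 0.0604] side@z [0.63   0.0659]
reagent tri [ 0.629   0.2256 -0.007 ] top@z [0.6309 0.2238] side@z [0.6246 0.2164]
beaker tri [ 0.5219 -0.1375  0.0007] top@z [ 0.5208 -0.1375] side@z [ 0.523 -0.137]
rack tri [ 0.7066 -0.114   0.0056] top@z [ 0.7091 -0.1152] side@z [ 0.7074 -0.1094]
```

View pics/v1.png

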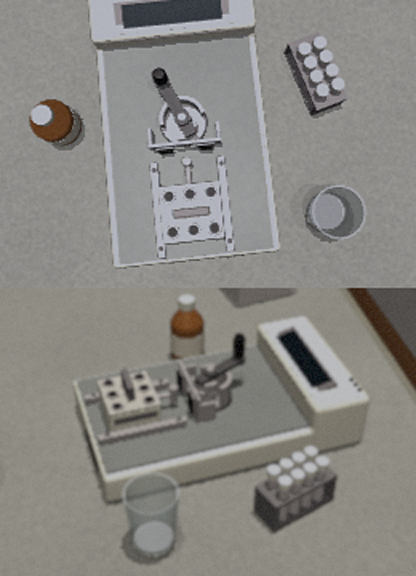

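The top view shows the lever pointing up-left at about 0.87 rad closed, dock yaw of about 0.09, and the cartridge short of home. The points are consistent: the grip is 55.8 mm from the axis. Next I'll move the wrist camera above.

```bash
python3 -m inch '{"turn":[[0,0,-0.009],[0,0,-0.009],[0,0,-0.009],[0,0,-0.009],[0,0,-0.009],[0,0,-0.009],[0,0,-0.009],[0,0,-0.009],[0,0,-0.009],[0,0,-0.009],[0,0,-0.009],[0,0,-0.009],[0,0,-0.009],[0,0,-0.009],[0,0,-0.009],[0,0,-0.009],[0,0,-0.009],[0,0,-0.009],[0,0,-0.009],[0,0,-0.009]],"travel":[[-0.0177,-0.031,-0.003],[-0.0177,-0.031,-0.003],[-0.0177,-0.031,-0.003],[-0.0177,-0.031,-0.003],[-0.0177,-0.031,-0.003],[-0.0177,-0.031,-0.003],[-0.0177,-0.031,-0.003],[-0.0177,-0.031,-0.003],[-0.0177,-0.031,-0.003],[-0.0177,-0.031,-0.003],[-0.0177,-0.031,-0.003],[-0.0177,-0.031,-0.003],[-0.0177,-0.031,-0.003],[-0.0177,-0.031,-0.003],[-0.0177,-0.031,-0.003],[-0.0177,-0.031,-0.003],[-0.0177,-0.031,-0.003],[-0.0177,-0.031,-0.003],[-0.0177,-0.031,-0.003],[-0.0177,-0.031,-0.003]],"hand":[0.6,0.6,0.6,0.6,0.6,0.6,0.6,0.6,0.6,0.6,0.6,0.6,0.6,0.6,0.6,0.6,0.6,0.6,0.6,0.6]}' 30
python3 - <<'E'
from h import *
s=st();print(np.round(s["joints"],3),np.round(s["tcp_rot"],3).tolist())
K,R,t=cam("wrist");np.savez("w1.npz",K=K,R=R,t=t)
im=snapshot("wrist");cv2.imwrite("pics/w1.png",im[:,:,::-1]);cv2.imwrite("pics/v2.png",im[:,:,::-1])
print("cam",np.round(-R.T@t,3))
Z=dict(cam_axis=.05,home=.05,cartridge_rib=.104,stud_root=.072,lever_grip=.118,lever_end=.092,gasket=.072)
for l,z in Z.items():
    r=pinpoint("wrist",l);print(l,[(np.round(q["xy"],0).tolist(),round(q["score"],2),np.round(at_z("wrist",q["xy"],z)[:2],4).tolist()) for q in r[:2]])
E
```

```text
clock: 2.97
ee_pos: [0.6026, 0.057, 0.2626]
tcp_rot: [[0.492, -0.871, 0.0], [-0.871, -0.492, -0.0], [0.0, -0.0, -1.0]]
force: [0.5, -0.5, -0.0]
finger_gap: 0.6
t 2.97 p [0.6026 0.057  0.2626] F [ 0.48 -0.54 -0.02] gap 0.6
[-0.027  0.402  0.073  1.241 -0.     2.6  ] [[0.492, -0.871, 0.0], [-0.871, -0.492, -0.0], [0.0, -0.0, -1.0]]
cam [0.66  0.09  0.433]
cam_axis [([329.0, 148.0], 0.86, [0.634, 0.0637]), ([294.0, 240.0], 0.33, [0.4907, 0.0402])]
home [([307.0, 196.0], 0.97, [0.5577, 0.0547]), ([333.0, 101.0], 0.47, [0.688, 0.0867])]
cartridge_rib [([296.0, 237.0], 0.66, [0.5168, 0.0442]), ([304.0, 203.0], 0.46, [0.5617, 0.0574])]
stud_root [([304.0, 204.0], 0.93, [0.5499, 0.0523])]
lever_grip [([330.0, 102.0], 0.94, [0.68, 0.0866])]
lever_end [([329.0, 97.0], 0.55, [0.6855, 0.0906]), ([306.0, 207.0], 0.27, [0.5536, 0.0487])]
gasket [([315.0, 178.0], 0.45, [0.5893, 0.0557])]
```

View pics/v2.png

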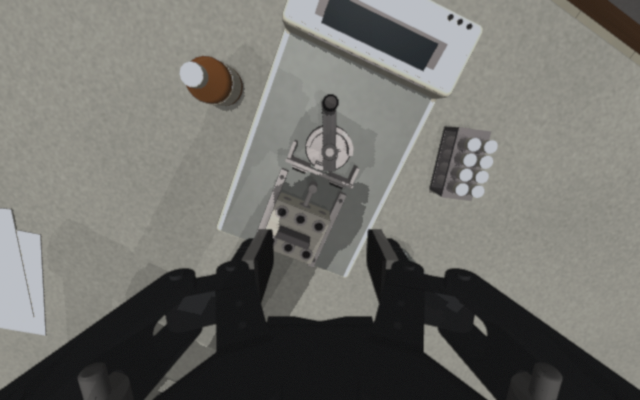

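The wrist view shows the grip top at (330,102) and the hub at (329,150). Grip position is about (0.680, 0.086), and all three cameras agree. Descending on it now.

```bash
python3 -m inch '{"turn":[[0,0,0],[0,0,0],[0,0,0],[0,0,0],[0,0,0],[0,0,0],[0,0,0],[0,0,0],[0,0,0],[0,0,0]],"travel":[[0.0043,-0.0272,0],[0.0043,-0.0272,0],[0.0042,-0.0273,0],[0,0,0.035],[0,0,0.035],[0,0,0.035],[0,0,0.015],[0,0,0],[0,0,0],[0,0,0]],"hand":[0.6,0.6,0.6,0.6,0.6,0.6,0.6,0.6,0.6,0.6]}'
python3 - <<'E'
from h import *
s=st()
im=snapshot("wrist");cv2.imwrite("pics/v3.png",im[:,:,::-1])
Z=dict(cam_axis=.05,lever_grip=.118,lever_end=.092)
for l,z in Z.items():
    r=pinpoint("wrist",l);print(l,[(np.round(q["xy"],0).tolist(),round(q["score"],2),np.round(at_z("wrist",q["xy"],z)[:2],4).tolist()) for q in r[:2]])
E
```

```text
clock: 4.2
ee_pos: [0.6803, 0.0836, 0.1444]
tcp_rot: [[0.491, -0.871, 0.003], [-0.871, -0.491, 0.0], [0.001, -0.002, -1.0]]
force: [0.4, -0.2, -0.5]
finger_gap: 0.597
t 4.2 p [0.6803 0.0836 0.1444] F [ 0.4  -0.2  -0.54] gap 0.597
cam_axis [([319.0, 237.0], 0.77, [0.6349, 0.0592])]
lever_grip [([316.0, 206.0], 0.83, [0.6823, 0.089])]
lever_end [([317.0, 190.0], 0.56, [0.6874, 0.0917])]
```

View pics/v3.png

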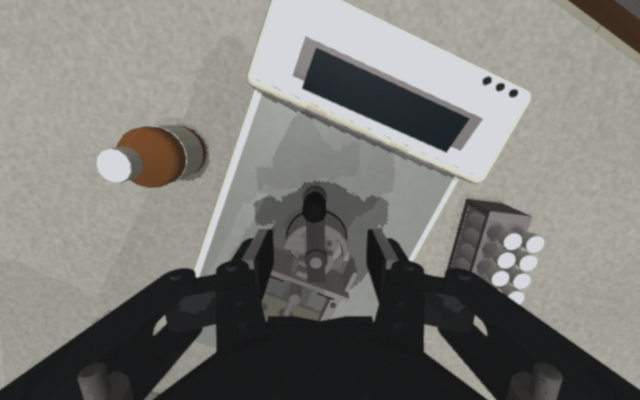

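The grip sits centred between the jaws at (315,206). I'll descend and close.

```bash
python3 -m inch '{"turn":[[0,0,0],[0,0,0],[0,0,0],[0,0,0],[0,0,0],[0,0,0],[0,0,0],[0,0,0],[0,0,0],[0,0,0]],"travel":[[-0.002,-0.002,0.02],[-0.001,-0.001,0.018],[0,0,0],[0,0,0],[0,0,0],[0,0,0],[0,0,0],[0,0,0],[0,0,0],[0,0,0]],"hand":[0.6,0.6,0.6,0,0,0,0,0,0,0]}' 30
python3 - <<'E'
from h import *
s=st();print(np.round(s["tcp_rot"],3).tolist())
E
```

```text
clock: 5.23
ee_pos: [0.6809, 0.0884, 0.1052]
tcp_rot: [[0.491, -0.871, 0.001], [-0.871, -0.491, -0.0], [0.001, -0.001, -1.0]]
force: [-0.6, 0.8, 3.0]
finger_gap: 0.001
t 5.23 p [0.6809 0.0884 0.1052] F [-0.58  0.83  3.  ] gap 0.001
[[0.491, -0.871, 0.001], [-0.871, -0.491, -0.0], [0.001, -0.001, -1.0]]
```

The fingers shut fully, so they missed the grip. I'll look.

```bash
python3 - <<'E'
from h import *
s=st()
im=snapshot("wrist");K,R,t=cam("wrist");sd=snapshot("side");
cv2.imwrite("pics/v4.png",np.vstack([im[100:330,200:440],cv2.resize(sd[130:245,260:380],(240,230),interpolation=cv2.INTER_CUBIC)])[:,:,::-1])
for n in("wrist","side"):
  for l,z in dict(lever_grip=.118,lever_end=.092,cam_axis=.05).items():
    r=pinpoint(n,l);print(n,l,[(np.round(q["xy"],0).tolist(),round(q["score"],2),np.round(at_z(n,q["xy"],z)[:2],4).tolist()) for q in r[:2]])
for p in ([*s["ee_pos"]],):
  q=K@(R@np.array(p)+t);print("tcp px",q[:2]/q[2])
E
```

```text
t 5.23 p [0.6809 0.0884 0.1052] F [-0.58  0.83  3.  ] gap 0.001
wrist lever_grip [([321.0, 229.0], 0.8, [0.6819, 0.0891])]
wrist lever_end [([319.0, 208.0], 0.71, [0.6859, 0.0927])]
wrist cam_axis []
side lever_grip [([342.0, 164.0], 0.93, [0.6881, 0.0884])]
side lever_end [([341.0, 169.0], 0.73, [0.6916, 0.1062])]
side cam_axis [([322.0, 197.0], 0.56, [0.6362, 0.0649])]
tcp px [321.0510048 223.2990785]
```

View pics/v4.png

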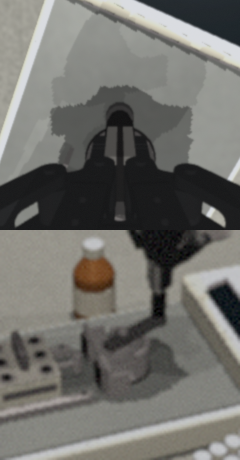

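```bash
python3 - <<'E'
from h import *
im=snapshot("wrist");K,R,t=cam("wrist");s=observe();P=np.array(s["ee_pos"]);M=np.array(s["tcp_rot"])
f=lambda p:(lambda q:np.round(q[:2]/q[2],1))(K@(R@np.array(p)+t))
for dy in (-.011,0,.011): print(dy,"tip",f(P+M@[0,dy,0]),"grasp",f(P+M@[0,dy,-.0187]), "54 back", f(P+M@[0,dy,-.06]))
for z in(.134,.118,.105):print("grip est",f([.682,.0885,z]))
print("cam",-R.T@t, "319,212@.134",at_z("wrist",(319,212),.134))
cv2.imwrite("pics/v5.png",cv2.resize(im[170:340,250:390],None,fx=3.4,fy=3.4,interpolation=cv2.INTER_CUBIC)[:,:,::-1]*1)
E
```

```text
-0.011 tip [321.1 207.4] grasp [321.2 217.3] 54 back [321.7 249.6]
0 tip [321.1 223.3] grasp [321.2 234.8] 54 back [321.7 272. ]
0.011 tip [321.  238.7] grasp [321.2 251.6] 54 back [321.7 293.3]
grip est [322.1 240.5]
grip est [321.9 229.4]
grip est [321.7 221.8]
cam [0.73795309 0.12168836 0.27557478] 319,212@.134 [0.69570583 0.09820284 0.134     ]
```

View pics/v5.png

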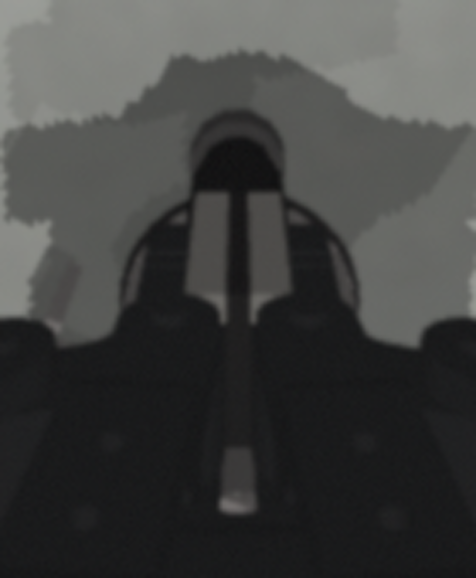

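The image is ambiguous. Between the dark fingers lies something 27 px (about 18 mm) wide, which would be the grip, yet the gap reads 0. A small tangential move in the opening direction will tell.

```bash
python3 -m inch '{"turn":[[0,0,0],[0,0,0],[0,0,0],[0,0,0]],"travel":[[-0.003,0,0],[-0.003,0,0],[-0.003,0,0],[0,0,0]],"hand":[0,0,0,0]}'
python3 - <<'E'
from h import *
s=st()
for n in("wrist","side"):
  snapshot(n)
  for l,z in dict(lever_grip=.118,lever_end=.092).items():
    r=pinpoint(n,l);print(n,l,[(np.round(q["xy"],0).tolist(),round(q["score"],2),np.round(at_z(n,q["xy"],z)[:2],4).tolist()) for q in r[:2]])
E
```

```text
clock: 6.02
ee_pos: [0.6761, 0.0958, 0.1051]
tcp_rot: [[0.491, -0.871, 0.001], [-0.871, -0.491, -0.002], [0.002, 0.0, -1.0]]
force: [-0.8, -1.8, 6.1]
finger_gap: -0.001
t 6.02 p [0.6761 0.0958 0.1051] F [-0.82 -1.84  6.06] gap -0.001
wrist lever_grip [([322.0, 232.0], 0.84, [0.6759, 0.0951])]
wrist lever_end [([318.0, 208.0], 0.6, [0.6807, 0.1006])]
side lever_grip [([336.0, 164.0], 0.78, [0.6743, 0.0933])]
side lever_end [([339.0, 168.0], 0.56, [0.6881, 0.1106])]
```

```bash
python3 -m inch '{"turn":[[0,0,0],[0,0,0],[0,0,0],[0,0,0],[0,0,0]],"travel":[[0,0,0],[0,0,0],[0,0,0],[0,0,0],[0,0,0]],"hand":[0.5,0.5,0.5,0.5,0.5]}'
python3 - <<'E'
from h import *
s=st();K,R,t=cam("wrist");P=np.array(s["ee_pos"]);M=np.array(s["tcp_rot"])
im=snapshot("wrist")
for l,z in dict(lever_grip=.118,lever_end=.092,cam_axis=.05).items():
    r=pinpoint("wrist",l);print(l,[(np.round(q["xy"],0).tolist(),round(q["score"],2),np.round(at_z("wrist",q["xy"],z)[:2],4).tolist()) for q in r[:2]])
f=lambda p:(lambda q:np.round(q[:2]/q[2],1))(K@(R@np.array(p)+t))
for z in(.092,.1,.118,.134):print(z,f([P[0],P[1],z]))
cv2.imwrite("pics/v6.png",cv2.resize(im[150:340,220:420],None,fx=3,fy=3,interpolation=cv2.INTER_CUBIC)[:,:,::-1])
E
```

```text
clock: 6.73
ee_pos: [0.6753, 0.0963, 0.1035]
tcp_rot: [[0.492, -0.871, -0.002], [-0.871, -0.492, -0.0], [-0.001, 0.001, -1.0]]
force: [-0.1, -1.0, -0.5]
finger_gap: 0.5
t 6.73 p [0.6753 0.0963 0.1035] F [-0.14 -0.97 -0.51] gap 0.5
lever_grip [([328.0, 230.0], 0.81, [0.6782, 0.0933])]
lever_end [([324.0, 209.0], 0.77, [0.6819, 0.0977])]
cam_axis [([334.0, 259.0], 0.97, [0.6338, 0.0583])]
0.092 [321.  217.2]
0.1 [321.  221.3]
0.118 [321.1 232. ]
0.134 [321.3 243.5]
```

View pics/v6.png

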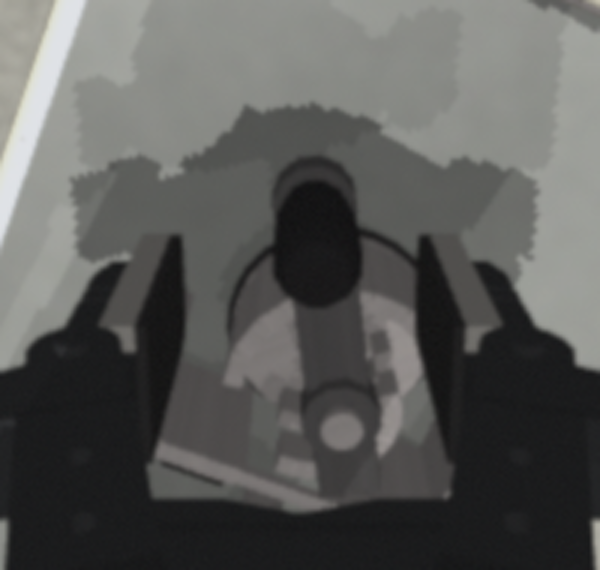

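The open view shows the grip base at about (325,222) and its top disc at (326,238). The finger tips (row 228) sit at the height of the grip's top rather than around it, so the fingers closed on top of the grip (Fz was +6 N). The tips can safely go lower because they are clear of the drum and 50 mm above the deck. I'll re-centre, go down 22 mm and close.

```bash
python3 -m inch '{"turn":[[0,0,0],[0,0,0],[0,0,0],[0,0,0],[0,0,0],[0,0,0],[0,0,0],[0,0,0],[0,0,0],[0,0,0]],"travel":[[0.004,-0.001,0],[0,0,0.007],[0,0,0.007],[0,0,0.008],[0,0,0],[0,0,0],[0,0,0],[0,0,0],[0,0,0],[0,0,0]],"hand":[0.5,0.5,0.5,0.5,0.5,0,0,0,0,0]}' 30
python3 - <<'E'
from h import *
s=st();K,R,t=cam("wrist")
im=snapshot("wrist")
cv2.imwrite("pics/v7.png",cv2.resize(im[150:340,220:420],None,fx=3,fy=3,interpolation=cv2.INTER_CUBIC)[:,:,::-1])
E
```

```text
clock: 7.77
ee_pos: [0.6787, 0.0934, 0.0823]
tcp_rot: [[0.492, -0.871, -0.0], [-0.871, -0.492, 0.0], [-0.0, 0.0, -1.0]]
force: [0.2, -0.3, -2.3]
finger_gap: 0.197
t 7.77 p [0.6787 0.0934 0.0823] F [ 0.16 -0.25 -2.25] gap 0.197
```

Gripped: gap 0.197 is 17 mm. Now I'll swing the lever counter-clockwise along its arc to open it.

```bash
python3 -m inch '{"turn":[[0,0,0],[0,0,0],[0,0,0],[0,0,0],[0,0,0],[0,0,0],[0,0,0],[0,0,0],[0,0,0],[0,0,0],[0,0,0],[0,0,0]],"travel":[[-0.0043,0.0008,0],[-0.0042,0.0012,0],[-0.0041,0.0015,0],[-0.004,0.0018,0],[-0.0038,0.0021,0],[-0.0037,0.0024,0],[-0.0035,0.0027,0],[-0.0032,0.003,0],[-0.0030,0.0032,0],[0,0,0],[0,0,0],[0,0,0]],"hand":[0,0,0,0,0,0,0,0,0,0,0,0]}'
python3 - <<'E'
from h import *
s=st()
im=snapshot("wrist");r=pinpoint("wrist","cam_axis");print([np.round(at_z("wrist",q["xy"],.05)[:2],4).tolist() for q in r[:1]])
snapshot("side")
for l in("lever_grip","cam_axis"): print(pinpoint("side",l)[:1])
E
```

```text
clock: 8.82
ee_pos: [0.6446, 0.1153, 0.0824]
tcp_rot: [[0.493, -0.87, -0.002], [-0.87, -0.493, 0.003], [-0.004, 0.0, -1.0]]
force: [0.4, 5.4, -1.9]
finger_gap: 0.199
t 8.82 p [0.6446 0.1153 0.0824] F [ 0.45  5.43 -1.9 ] gap 0.199
[[0.6348, 0.0618]]
[{'xy': [320.1, 162.0], 'score': 0.67}]
[{'xy': [323.7, 195.1], 'score': 0.8}]
```

The lever is open, at about 0.03 rad. The two grip points put the axis at (0.634, 0.0613). I'll release, rise, move over the rib and turn the jaws along the rails.

```bash
python3 -m inch '{"turn":[[0,0,0],[0,0,0],[0,0,0],[0,0,0],[0,0,0],[0,0,0],[0,0,0],[0,0,0],[0,0,0],[0,0,0],[0,0,-0.117],[0,0,-0.117],[0,0,-0.117],[0,0,-0.117],[0,0,-0.117],[0,0,-0.117],[0,0,-0.117],[0,0,-0.117],[0,0,-0.117],[0,0,-0.117]],"travel":[[0,0,0],[0,0,0],[0,0,0],[0,0,-0.03],[0,0,-0.03],[0,0,-0.02],[-0.0007,0.0365,0],[-0.0007,0.0365,0],[-0.0007,0.0365,0],[-0.0007,0.0364,0],[0,0,0],[0,0,0],[0,0,0],[0,0,0],[0,0,0],[0,0,0],[0,0,0],[0,0,0],[0,0,0],[0,0,0]],"hand":[0.5,0.5,0.5,0.5,0.5,0.5,0.5,0.5,0.5,0.5,0.5,0.5,0.5,0.5,0.5,0.5,0.5,0.5,0.5,0.5]}'
python3 - <<'E'
from h import *
s=st();print(np.round(s["joints"],2))
im=snapshot("wrist");cv2.imwrite("pics/v8.png",im[:,:,::-1])
Z=dict(cam_axis=.05,home=.05,cartridge_rib=.104,stud_root=.072,gasket=.072,lever_grip=.118)
for l,z in Z.items():
    r=pinpoint("wrist",l);print(l,[(np.round(q["xy"],0).tolist(),round(q["score"],2),np.round(at_z("wrist",q["xy"],z)[:2],4).tolist()) for q in r[:1]])
snapshot("top")
for l,z in Z.items():
    r=pinpoint("top",l);print(l,[(np.round(q["xy"],0).tolist(),round(q["score"],2),np.round(at_z("top",q["xy"],z)[:2],4).tolist()) for q in r[:1]])
E
```

```text
clock: 10.73
ee_pos: [0.5175, 0.0436, 0.1628]
tcp_rot: [[0.993, 0.118, 0.0], [0.118, -0.993, -0.001], [0.0, 0.001, -1.0]]
force: [0.2, 0.2, 0.4]
finger_gap: 0.496
t 10.73 p [0.5175 0.0436 0.1628] F [0.18 0.22 0.41] gap 0.496
[-0.06  0.3  -0.34  0.93 -0.    1.4 ]
cam_axis [([434.0, 181.0], 0.63, [0.6357, 0.0617])]
home [([358.0, 179.0], 0.97, [0.5557, 0.0547])]
cartridge_rib [([320.0, 195.0], 0.93, [0.5168, 0.0481])]
stud_root [([354.0, 187.0], 0.62, [0.55, 0.0508])]
gasket [([399.0, 188.0], 0.98, [0.5934, 0.0554])]
lever_grip [([495.0, 130.0], 0.64, [0.6428, 0.1174])]
cam_axis []
home []
cartridge_rib []
stud_root []
gasket []
lever_grip []
```

View pics/v8.png

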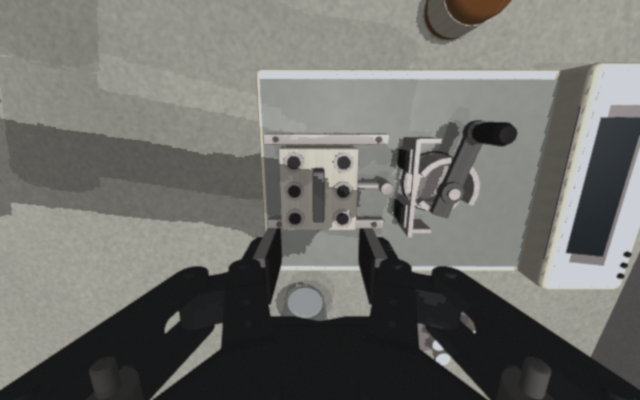

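The jaws are aligned with the dock: its edges run horizontally in the picture. The cartridge rib is at (320,195), 43 mm short of home and on the centreline. Descending over the rib.

```bash
python3 -m inch '{"turn":[[0,0,0],[0,0,0],[0,0,0],[0,0,0],[0,0,0],[0,0,0]],"travel":[[0,-0.004,0.02],[0,0,0.025],[0,0,0.02],[0,0,0.007],[0,0,0],[0,0,0]],"hand":[0.32,0.32,0.32,0.32,0.32,0.32]}'
python3 - <<'E'
from h import *
s=st();
im=snapshot("wrist");cv2.imwrite("pics/v9.png",cv2.resize(im[130:330,200:440],None,fx=2.5,fy=2.5,interpolation=cv2.INTER_CUBIC)[:,:,::-1])
K,R,t=cam("wrist");P=np.array(s["ee_pos"])
f=lambda p:(lambda q:np.round(q[:2]/q[2],1))(K@(R@np.array(p)+t))
print("rib top",f([.5168,.0475,.116]),"tcp",f(P))
E
```

```text
clock: 11.93
ee_pos: [0.5171, 0.0482, 0.0907]
tcp_rot: [[0.994, 0.113, -0.0], [0.113, -0.994, 0.0], [-0.0, -0.0, -1.0]]
force: [-0.3, -0.5, 0.4]
finger_gap: 0.322
t 11.93 p [0.5171 0.0482 0.0907] F [-0.26 -0.47  0.37] gap 0.322
rib top [318.9 241.5] tcp [319.6 224.3]
```

View pics/v9.png

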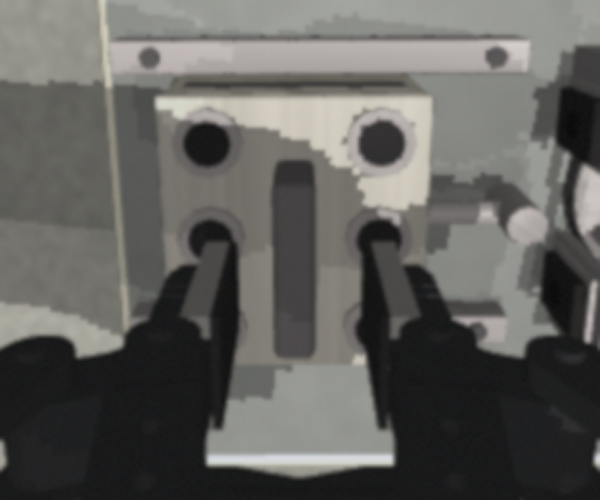

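The rib is centred between the fingers and the tips are still above the caps, with no force. I'll go 14 mm lower and close.

```bash
python3 -m inch '{"turn":[[0,0,0],[0,0,0],[0,0,0],[0,0,0],[0,0,0],[0,0,0],[0,0,0],[0,0,0],[0,0,0]],"travel":[[-0.002,0,0.005],[0,0,0.005],[0,0,0.004],[0,0,0],[0,0,0],[0,0,0],[0,0,0],[0,0,0],[0,0,0]],"hand":[0.32,0.32,0.32,0.32,0,0,0,0,0]}' 30
```

```text
clock: 12.73
ee_pos: [0.5152, 0.048, 0.0764]
tcp_rot: [[0.994, 0.113, 0.0], [0.113, -0.994, 0.0], [0.0, 0.0, -1.0]]
force: [1.0, 0.0, -1.7]
finger_gap: 0.105
```

The rib is gripped (gap of 9 mm). I'll slide in 40 mm along the rails, then creep.

```bash
python3 -m inch '{"turn":[[0,0,0],[0,0,0],[0,0,0],[0,0,0],[0,0,0],[0,0,0],[0,0,0],[0,0,0],[0,0,0],[0,0,0]],"travel":[[0.005,0,0],[0.005,0,0],[0.005,0,0],[0.005,0,0],[0.005,0,0],[0.005,0,0],[0.004,0,0],[0.003,0,0],[0.003,0,0],[0,0,0]],"hand":[0,0,0,0,0,0,0,0,0,0]}'
```

```text
clock: 13.57
ee_pos: [0.5558, 0.0526, 0.0764]
tcp_rot: [[0.994, 0.113, 0.001], [0.113, -0.994, 0.0], [0.001, 0.0, -1.0]]
force: [0.7, -0.1, 0.4]
finger_gap: 0.103
```

```bash
python3 -m inch '{"turn":[[0,0,0],[0,0,0],[0,0,0]],"travel":[[0.001,0,0],[0.001,0,0],[0,0,0]],"hand":[0,0,0]}'; python3 -m inch '{"turn":[[0,0,0],[0,0,0],[0,0,0]],"travel":[[0.001,0,0],[0.0005,0,0],[0,0,0]],"hand":[0,0,0]}'
```

```text
clock: 13.82
ee_pos: [0.5568, 0.0527, 0.0765]
tcp_rot: [[0.994, 0.113, 0.0], [0.113, -0.994, -0.0], [0.0, 0.0, -1.0]]
force: [-2.1, -0.2, 3.3]
finger_gap: 0.112
clock: 14.07
ee_pos: [0.5583, 0.0529, 0.0764]
tcp_rot: [[0.994, 0.113, 0.0], [0.113, -0.994, 0.0], [0.0, -0.0, -1.0]]
force: [-2.1, 0.6, 2.8]
finger_gap: 0.102
```

```bash
python3 -m inch '{"turn":[[0,0,0],[0,0,0],[0,0,0]],"travel":[[0.001,0,0],[0.0005,0,0],[0,0,0]],"hand":[0,0,0]}'; python3 -m inch '{"turn":[[0,0,0],[0,0,0],[0,0,0]],"travel":[[0.001,0,0],[0,0,0],[0,0,0]],"hand":[0,0,0]}'
```

```text
clock: 14.32
ee_pos: [0.5587, 0.0529, 0.0764]
tcp_rot: [[0.994, 0.113, -0.002], [0.113, -0.994, -0.0], [-0.002, 0.0, -1.0]]
force: [-4.8, -1.8, 5.9]
finger_gap: 0.108
clock: 14.57
ee_pos: [0.5589, 0.0529, 0.0764]
tcp_rot: [[0.994, 0.113, -0.003], [0.113, -0.994, -0.001], [-0.003, 0.0, -1.0]]
force: [-7.5, -1.0, 9.1]
finger_gap: 0.107
```

The slide stopped with 7.5 N at about 44 mm of travel, within 1 mm of the expected home, so the gaskets are met. I'll release, lift, move over the grip and flip the tool so that the whole closing arc stays within the last joint's range.

```bash
python3 -m inch '{"turn":[[0,0,0],[0,0,0],[0,0,0],[0,0,0],[0,0,0],[0,0,0],[0,0,0],[0,0,0],[0,0,0],[0,0,-0.123],[0,0,-0.123],[0,0,-0.123],[0,0,-0.123],[0,0,-0.123],[0,0,-0.123],[0,0,-0.123],[0,0,-0.123],[0,0,-0.123],[0,0,-0.123],[0,0,-0.123]],"travel":[[-0.0005,0,0],[0,0,0],[0,0,0],[0,0,-0.027],[0,0,-0.027],[0,0,-0.026],[0.0307,-0.0174,0],[0.0307,-0.0174,0],[0.0308,-0.0175,0],[0,0,0],[0,0,0],[0,0,0],[0,0,0],[0,0,0],[0,0,0],[0,0,0],[0,0,0],[0,0,0],[0,0,0],[0,0,0]],"hand":[0.3,0.3,0.3,0.4,0.5,0.5,0.5,0.5,0.5,0.5,0.5,0.5,0.5,0.5,0.5,0.5,0.5,0.5,0.5,0.5]}'
python3 -m inch '{"turn":[[0,0,-0.123],[0,0,-0.123],[0,0,-0.123],[0,0,-0.123],[0,0,-0.123],[0,0,-0.123],[0,0,-0.123],[0,0,-0.123],[0,0,-0.123],[0,0,-0.123],[0,0,-0.123],[0,0,-0.123],[0,0,0],[0,0,0]],"travel":[[0,0,0],[0,0,0],[0,0,0],[0,0,0],[0,0,0],[0,0,0],[0,0,0],[0,0,0],[0,0,0],[0,0,0],[0,0,0],[0,0,0],[0,0,0],[0,0,0]],"hand":[0.5,0.5,0.5,0.5,0.5,0.5,0.5,0.5,0.5,0.5,0.5,0.5,0.5,0.5]}'
python3 - <<'E'
from h import *
s=st();print(np.round(s["joints"],2))
im=snapshot("wrist");cv2.imwrite("pics/v10.png",im[:,:,::-1])
for l,z in dict(cam_axis=.05,cartridge_rib=.104,lever_grip=.118,lever_end=.092).items():
    r=pinpoint("wrist",l);print(l,[(np.round(q["xy"],0).tolist(),round(q["score"],2),np.round(at_z("wrist",q["xy"],z)[:2],4).tolist()) for q in r[:1]])
E
```

```text
clock: 16.23
ee_pos: [0.6464, 0.1156, 0.1561]
tcp_rot: [[0.099, 0.995, 0.001], [0.995, -0.099, 0.0], [0.0, 0.0, -1.0]]
force: [-0.2, -0.2, 0.3]
finger_gap: 0.502
clock: 17.4
ee_pos: [0.6463, 0.1155, 0.1562]
tcp_rot: [[-0.98, 0.201, 0.0], [0.201, 0.98, 0.0], [-0.0, 0.0, -1.0]]
force: [-0.8, 0.1, -0.5]
finger_gap: 0.503
t 17.4 p [0.6463 0.1155 0.1562] F [-0.76  0.1  -0.47] gap 0.503
[ 0.06  0.55  0.05  1.06  0.   -1.3 ]
cam_axis [([322.0, 129.0], 0.89, [0.6315, 0.0607])]
cartridge_rib [([323.0, 205.0], 0.66, [0.6435, 0.1199])]
lever_grip [([323.0, 204.0], 0.83, [0.6421, 0.1148])]
lever_end [([320.0, 202.0], 0.88, [0.6455, 0.1206])]
```

View pics/v10.png

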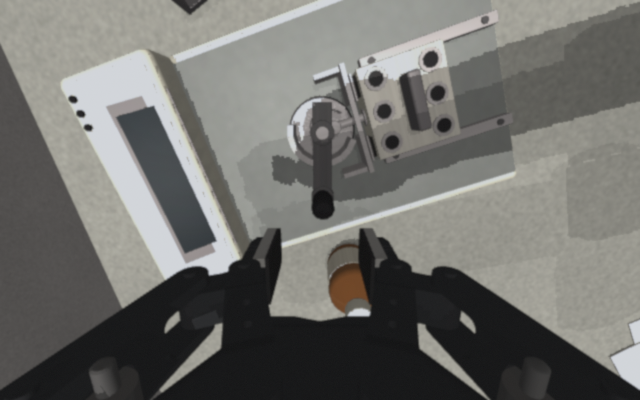

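The cartridge is against the bulkhead with its stud in the drum's mouth. The grip is centred at (323,205). Descend and close.

```bash
python3 -m inch '{"turn":[[0,0,0],[0,0,0],[0,0,0],[0,0,0],[0,0,0],[0,0,0],[0,0,0],[0,0,0],[0,0,0],[0,0,0],[0,0,0]],"travel":[[0.0015,0,0.025],[0,0,0.025],[0,0,0.015],[0,0,0.009],[0,0,0],[0,0,0],[0,0,0],[0,0,0],[0,0,0],[0,0,0],[0,0,0]],"hand":[0.5,0.5,0.5,0.5,0.5,0.5,0,0,0,0,0]}' 40
```

```text
clock: 18.57
ee_pos: [0.6455, 0.116, 0.084]
tcp_rot: [[-0.98, 0.198, 0.003], [0.198, 0.98, 0.0], [-0.003, 0.001, -1.0]]
force: [-1.2, 1.3, 6.5]
finger_gap: 0.19
```

```bash
cat > f.py <<'E'
from h import *
s=observe();P=np.array(s["ee_pos"]);C=np.array([.634,.0613]);d=P[:2]-C;r=np.linalg.norm(d);u=d/r;cw=np.array([u[1],-u[0]]);F=np.array(s["force"])[:2]
print("t",round(s["clock"],2),"r",round(r,4),"joint",round(1.3+.118-np.arctan2(d[1],d[0]),3),"F resist",round(-F@cw,2),"F out",round(F@u,2),"Fz",round(s["force"][2],1),"gap",round(s["finger_gap"],3),"head-err",round(float(np.dot(np.array(s["tcp_rot"])[:2,0],u)),3))
E
python3 f.py
python3 -m inch '{"turn":[[0,0,0.1],[0,0,0.1],[0,0,0.1],[0,0,0.1],[0,0,0.1],[0,0,0.1],[0,0,0.1],[0,0,0.1],[0,0,0],[0,0,0]],"travel":[[-0.0055,-0.0003,0],[-0.0055,-0.0003,0],[-0.0055,-0.0003,0],[-0.0055,-0.0003,0],[-0.0055,-0.0003,0],[-0.0055,-0.0003,0],[-0.0055,-0.0003,0],[-0.0055,-0.0003,0],[0,0,0],[0,0,0]],"hand":[0,0,0,0,0,0,0,0,0,0]}'>/dev/null; python3 f.py
```

```text
t 18.57 r 0.0559 joint 0.055 F resist 1.48 F out 1.0 Fz 6.5 gap 0.19 head-err -0.009
t 19.4 r 0.0556 joint 0.855 F resist -0.27 F out -0.7 Fz 5.9 gap 0.194 head-err -0.007
```

```bash
M='python3 -m inch'
python3 -m inch '{"turn":[[0,0,0.05],[0,0,0.05],[0,0,0],[0,0,0]],"travel":[[-0.00275,-0.0001,0],[-0.00275,-0.0001,0],[0,0,0],[0,0,0]],"hand":[0,0,0,0]}'>/dev/null; python3 f.py
python3 -m inch '{"turn":[[0,0,0.05],[0,0,0.05],[0,0,0],[0,0,0]],"travel":[[-0.00275,-0.0001,0],[-0.00275,-0.0001,0],[0,0,0],[0,0,0]],"hand":[0,0,0,0]}'>/dev/null; python3 f.py
python3 -m inch '{"turn":[[0,0,0.05],[0,0,0.05],[0,0,0],[0,0,0]],"travel":[[-0.00275,-0.0001,0],[-0.00275,-0.0001,0],[0,0,0],[0,0,0]],"hand":[0,0,0,0]}'>/dev/null; python3 f.py
```

```text
t 19.73 r 0.0555 joint 0.94 F resist 1.57 F out -1.68 Fz 5.9 gap 0.193 head-err 0.007
t 20.07 r 0.0555 joint 1.037 F resist 1.75 F out -1.0 Fz 4.8 gap 0.196 head-err 0.01
t 20.4 r 0.0555 joint 1.136 F resist 2.29 F out -0.72 Fz 5.7 gap 0.197 head-err 0.011
```

```bash
python3 -m inch '{"turn":[[0,0,0.05],[0,0,0.05],[0,0,0],[0,0,0]],"travel":[[-0.00275,-0.0001,0],[-0.00275,-0.0001,0],[0,0,0],[0,0,0]],"hand":[0,0,0,0]}'>/dev/null; python3 f.py
python3 -m inch '{"turn":[[0,0,0.05],[0,0,0],[0,0,0]],"travel":[[-0.00275,-0.0001,0],[0,0,0],[0,0,0]],"hand":[0,0,0]}'>/dev/null; python3 f.py
python3 -m inch '{"turn":[[0,0,0.05],[0,0,0],[0,0,0]],"travel":[[-0.00275,-0.0001,0],[0,0,0],[0,0,0]],"hand":[0,0,0]}'>/dev/null; python3 f.py
```

```text
t 20.73 r 0.0556 joint 1.235 F resist 1.78 F out -0.32 Fz 5.6 gap 0.195 head-err 0.012
t 20.98 r 0.0555 joint 1.282 F resist 1.28 F out -0.69 Fz 5.8 gap 0.195 head-err 0.014
t 21.23 r 0.0556 joint 1.332 F resist 1.07 F out 0.24 Fz 5.7 gap 0.192 head-err 0.015
```

```bash
for i in 1; do python3 -m inch '{"turn":[[0,0,0.05],[0,0,0.05],[0,0,0],[0,0,0]],"travel":[[-0.00275,-0.0001,0],[-0.00275,-0.0001,0],[0,0,0],[0,0,0]],"hand":[0,0,0,0]}'>/dev/null; python3 f.py; done
python3 -m inch '{"turn":[[0,0,0.05],[0,0,0.05],[0,0,0],[0,0,0]],"travel":[[-0.00275,-0.0001,0],[-0.00275,-0.0001,0],[0,0,0],[0,0,0]],"hand":[0,0,0,0]}'>/dev/null; python3 f.py
```

```text
t 21.57 r 0.0556 joint 1.432 F resist 2.18 F out 0.63 Fz 5.3 gap 0.194 head-err 0.014
t 21.9 r 0.0556 joint 1.529 F resist 2.71 F out -0.03 Fz 5.6 gap 0.194 head-err 0.016
```

```bash
python3 -m inch '{"turn":[[0,0,0.05],[0,0,0],[0,0,0]],"travel":[[-0.00275,-0.0001,0],[0,0,0],[0,0,0]],"hand":[0,0,0]}'>/dev/null; python3 f.py
```

```text
t 22.15 r 0.0556 joint 1.57 F resist 3.58 F out 1.0 Fz 5.7 gap 0.192 head-err 0.025
```

Force is starting to rise. From here I'll use half steps with a reading after each.

```bash
python3 -m inch '{"turn":[[0,0,0.05],[0,0,0],[0,0,0]],"travel":[[-0.00275,-0.0001,0],[0,0,0],[0,0,0]],"hand":[0,0,0]}'>/dev/null; python3 f.py
python3 -m inch '{"turn":[[0,0,0.05],[0,0,0],[0,0,0]],"travel":[[-0.00275,-0.0001,0],[0,0,0],[0,0,0]],"hand":[0,0,0]}'>/dev/null; python3 f.py
```

```text
t 22.4 r 0.0556 joint 1.613 F resist 4.26 F out 1.01 Fz 5.3 gap 0.193 head-err 0.032
t 22.65 r 0.0556 joint 1.655 F resist 5.04 F out 0.98 Fz 4.6 gap 0.196 head-err 0.039
```

```bash
python3 -m inch '{"turn":[[0,0,0.05],[0,0,0],[0,0,0]],"travel":[[-0.00275,-0.0001,0],[0,0,0],[0,0,0]],"hand":[0,0,0]}'>/dev/null; python3 f.py
python3 -m inch '{"turn":[[0,0,0.04],[0,0,0],[0,0,0]],"travel":[[-0.0022,-0.0001,0],[0,0,0],[0,0,0]],"hand":[0,0,0]}'>/dev/null; python3 f.py
```

```text
t 22.9 r 0.0556 joint 1.696 F resist 7.73 F out 1.81 Fz 4.3 gap 0.191 head-err 0.048
t 23.15 r 0.0556 joint 1.727 F resist 7.41 F out 1.59 Fz 4.3 gap 0.189 head-err 0.057
```

```bash
python3 -m inch '{"turn":[[0,0,0.03],[0,0,0],[0,0,0]],"travel":[[-0.0017,-0.0001,0],[0,0,0],[0,0,0]],"hand":[0,0,0]}'>/dev/null; python3 f.py; python3 -m inch '{"turn":[[0,0,0]],"travel":[[0,0,0]],"hand":[0]}'>/dev/null; python3 f.py
```

```text
t 23.4 r 0.0556 joint 1.752 F resist 8.29 F out 1.71 Fz 3.2 gap 0.193 head-err 0.062
t 23.48 r 0.0556 joint 1.752 F resist 8.7 F out 2.67 Fz 2.7 gap 0.191 head-err 0.062
```

The force is 8.3–8.7 N at rest, in the firm band. I'll let go and rise straight up.

```bash
python3 -m inch '{"turn":[[0,0,0],[0,0,0],[0,0,0],[0,0,0],[0,0,0],[0,0,0],[0,0,0],[0,0,0],[0,0,0],[0,0,0]],"travel":[[0,0,0],[0,0,0],[0,0,0],[0,0,0],[0,0,-0.02],[0,0,-0.03],[0,0,-0.03],[0,0,-0.03],[0,0,0],[0,0,0]],"hand":[0.45,0.45,0.45,0.45,0.45,0.45,0.45,0.45,0.45,0.45]}'
python3 - <<'E'
from h import *
im=snapshot("wrist");cv2.imwrite("pics/v11.png",im[:,:,::-1])
C=np.array([.634,.0613])
for l,z in dict(cam_axis=.05,home=.05,cartridge_rib=.104,lever_grip=.118,lever_end=.092).items():
    r=pinpoint("wrist",l)
    for q in r[:1]:
        p=at_z("wrist",q["xy"],z)[:2];d=p-C;print(l,np.round(q["xy"]),round(q["score"],2),np.round(p,4),"dock x",round(d@[np.cos(.118),np.sin(.118)],4),"joint",round(1.418-np.arctan2(d[1],d[0]),3))
E
```

```text
clock: 24.32
ee_pos: [0.6849, 0.0397, 0.1947]
tcp_rot: [[0.389, 0.921, 0.004], [0.921, -0.389, -0.001], [0.001, 0.004, -1.0]]
force: [-0.1, 0.9, 0.0]
finger_gap: 0.447
cam_axis [320. 127.] 0.55 [0.6281 0.0632] dock x -0.0056 joint -1.418
cartridge_rib [278.  55.] 0.69 [0.5579 0.0548] dock x -0.0763 joint 4.474
lever_grip [328. 191.] 0.94 [0.6816 0.0487] dock x 0.0458 joint 1.677
lever_end [326. 191.] 0.84 [0.6875 0.0457] dock x 0.0513 joint 1.701
```

View pics/v11.png

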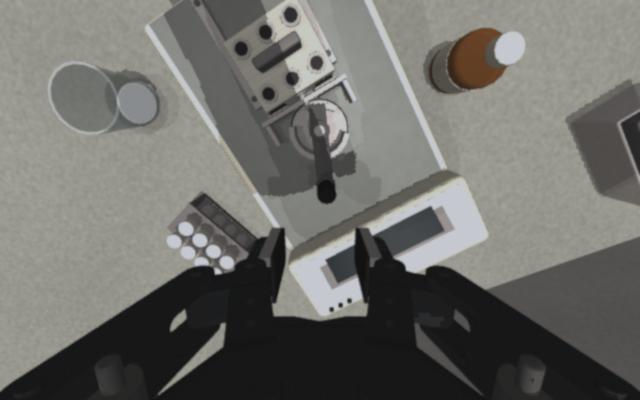

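The picture shows the lever closed, with hub (319,131) and grip top (327,193), the cartridge home, and the bystanders standing. I'll check for lever spring-back numerically.

```bash
python3 - <<'E'
from h import *
K,R,t=cam("wrist");C=np.array([.634,.0613])
f=lambda p:(lambda q:q[:2]/q[2])(K@(R@np.array(p)+t))
im=cv2.imread("pics/v11.png",0)
m=(im<28).astype(np.uint8);m[:165]=0;m[215:]=0;m[:,:300]=0;m[:,350:]=0
n,lab,stt,cen=cv2.connectedComponentsWithStats(m);k=1+np.argmax(stt[1:,4]);print("dark blob",stt[k],cen[k])
h=(im>95).astype(np.uint8);print("hub win rows"); 
w=im[118:142,308:332];c=cv2.HoughCircles(cv2.resize(w,None,fx=6,fy=6,interpolation=cv2.INTER_CUBIC),cv2.HOUGH_GRADIENT,1,30,param1=60,param2=12,minRadius=20,maxRadius=60)
print(None if c is None else c[0][:3]/6+[308,118,0])
hub=f([*C,.1]);print("hub proj",hub)
for j in(1.62,1.66,1.70,1.75,1.78):
    a=1.418-j;g=C+.055*np.array([np.cos(a),np.sin(a)]);print(j,"top-hub",np.round(f([*g,.134])-hub,1),"mid-hub",np.round(f([*g,.118])-hub,1))
E
```

```text
dark blob [318 180  17  22 301] [326.00996678 190.93023256]
hub win rows
[[319.25       130.75         5.36666679]]
hub proj [320.010031   135.41551279]
1.62 top-hub [12.6 66.3] mid-hub [11.8 61.3]
1.66 top-hub [10.  66.7] mid-hub [ 9.4 61.7]
1.7 top-hub [ 7.5 67.1] mid-hub [ 7. 62.]
1.75 top-hub [ 4.3 67.3] mid-hub [ 4.  62.3]
1.78 top-hub [ 2.4 67.4] mid-hub [ 2.2 62.4]
```

The lever rests at about 1.70 rad. It sprang back by about 0.05 of the 0.25 rad of squeeze, so most of the preload remains. Handing in.

```bash
python3 -c "
from h import *
st();print(sign_off())"
```

```text
t 24.62 p [0.6826 0.0401 0.1907] F [-0.93  0.16  0.75] gap 0.454
the job is handed in; nothing more can be done
None
```

I opened the cam lock, slid the cartridge home and closed the lever until it was firm, then handed the job in at 24.6 s. The hand-in returns no verdict, so the 10–40 N seal is inferred from the lever force.

- **Opening:** the lever went to about 0.03–0.05 rad.
- **Sliding home:** the cartridge moved about 44 mm by its grip rib until it met the gaskets at about 7.5 N. It stopped within about 1 mm of the computed home position. I checked its later position only with the wrist camera, which put the rib about 76 mm before the cam's axis, consistent with home (75 mm).
- **Closing:** lever resistance stayed at 1–3 N until about 1.5 rad. It then rose to 8.3–8.7 N at rest at 1.75 rad, inside the 7–9 N band. After letting go, the lever settled at about 1.70 rad. I estimate roughly 20 N still on the gaskets.
- **Final state:** nothing is touching the robot. The reagent bottle, beaker and tube rack still stand in the last picture, though I did not measure their positions.

**Problems along the way:**
- **First lever grasp:** it missed. The fingers shut on top of the grip because the tips appear about 30 mm higher than the reported tool point. Going 22 mm lower fixed it; the lever moved slightly in the opening direction meanwhile, with no harm.
- **Wrist camera offsets:** its positions were off by 2–6 mm in places. For the final lever angle I therefore measured the grip relative to the hub.

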